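# Load the milling balls and present the cover over the carrier

## Robot

A 7-joint arm with a two-finger parallel gripper is mounted at the origin on a cart in front of the work surface, level with it; the furniture and walls round the work are solid. World frame = base frame: x ahead of the robot, y to its left, z up, the work surface at z = 0. Lengths are in m, angles in rad, forces in N, time in s.
With the tool pointing down it reaches from about 0.4 to 0.85 m from the base axis. Payload 10.4 kg.
Tool frame: the origin (TCP) lies at the very end of the fingers, on their centre line; the grasp point (between the pads) lies r.tcp_to_grasp behind it (r.tcp_to_grasp is the distance from the TCP to the grasp point, in m); z points along the fingers, y is the line along which they close (so a half turn about z gives the same grasp; the last joint's range is limited). The gripper opens to 87 mm and grips with 3 to 60 N. Pads are 19 mm wide; open, the fingers measure 117 mm over their backs; the gripper's body (75 mm by 190 mm) begins 51 mm behind the grasp point.
Start: joints at [-1.302, 0.332, -0.065, 1.46, 0.022, 1.35, -0.088], TCP at [0.18, 0.599, 0.223] pointing down, gripper open.
Joint ranges: [-2.6, 2.6], [-0.5, 2.12], [-1.47, 1.34], [0.16, 2.42], [-1.27, 4.41], [0.06, 2.06], [-2.6, 2.6]. Speed limits (rad/s): [2.22, 2.22, 2.79, 2.79, 3.14, 3.14, 3.14].

## Interface

Orientations are given as a unit quaternion [x, y, z, w].
In Python, from bench import monitor, cams, ticket, r gives the robot as it stands.
- The arm moves only by the shell command python3 -m crank 'ROWS' [OPENING] [FORCE]. ROWS is a JSON object whose one key "steps" holds a list of rows, each a list of 2 entries, a list of its own where there are three numbers: the shift along the world's x, y, z in units of 25 mm (1.0 is 25 mm), then the turn, a rotation vector about the world's x, y, z in units of 5 degrees (1.0 is 5 degrees). In form: {"steps": [[[x, y, z], [ax, ay, az]], ...]}. A call has 1 to 10 rows; each row shifts and turns the commanded pose from where the row before left it; what a row does not reach is not made up. A row lasts 1/12 s, in which the tool goes at most 41.7 mm and 7.16 degrees, less where a joint would pass 70% of its speed; a pose out of reach is approached as far as the arm can. A call is refused whole if a number of a shift passes 1 or a number of a turn 1, either way. A call with a gripper value outside its range is refused whole. OPENING is the finger opening in mm, from 0 to 87, set as the call begins (- or left out, the last holds). The fingers move at their own pace and stop on an object; FORCE is the grip in N (left out, the last holds). Time passes only in rows, so rows that do not move let the fingers close. It gives the time, the measured TCP pose, the force, the opening and the grip force at its end, in the units of the state.
- monitor.read_state(): the state, without advancing time (a new reading comes with each control period).
- cams.camera(name): name is "side" or "top"; returns a dict with "pixels" (420x560x3 uint8, blue, green, red), "z_map" (420x560 float32, m along the optical axis (not along the pixel's ray), 0 where there is no reading), "vfov" (degrees; the focal length in pixels is half the picture's height over the tangent of half this angle, whatever the lens; pixels are square), "cx", "cy" (the principal point, pixels), "T" (4x4, takes a point from camera to world coordinates). Camera axes: x right, y up, looking along -z (the intrinsics and any distortion apply to the point x, -y, -z); pixel columns grow to the right and rows downward; lengths in m; the calibration is good to about 2 mm. A picture is of the moment at which its call begins.
- ticket.close_job(): hands the job in; it is judged then, once.
The state is a dict: "time": time; "joint_positions": joint angles; "joint_vel": joint speeds; "joint_torque": joint torques, N m; "ee_pos": TCP position; "eef_rot": TCP orientation; "ft_force": force on the tool from outside, world axes, zero at the start; "torque": the same for the moment, N m; "width": finger opening in m; "grip_force": force on a finger pad.
Only numpy, scipy, OpenCV 4.12 (cv2) and the standard library are available. Lean on these libraries where they do the work, as an engineer would, in place of code of your own. Each camera call takes 0.05 s, during which the arm holds its last target. There are 200 camera calls.

## Task

Put the two balls from the ball stand into the two empty wells of the four-well carrier, one in each. Then take the carrier's cover by its grip bar, carry it over the top of the tube rack without touching the rack, and finish holding it still and level about a centimetre above the carrier, squared up so that its bosses are over the wells (either way round), touching nothing: I want to look underneath before it goes on. Leave the balls already in the wells where they are, never let the cover touch the carrier, and do not shift the film roll or the two vials standing near the work.

Things in the scene. Friction and masses are not known exactly. Their poses are not given: they have to be found in the camera images.
- carrier: fixed bare aluminium block 160 x 48 mm, top face 34 mm above the worktop, right of the tube rack; origin under its centre, x along its length, z up. Four square wells, 30 x 30 mm and 25 mm deep, in a row at x = -57, -19, +19, +57 mm. The first and third (-57, +19) hold a ball already; the other two are empty at the start. A ball in a well lies wholly below the top face
- carrier_top (a point): centre of the carrier's top face; axes as the carrier's
- well0 (a point): centre of the mouth of the first well (x = -57 mm on the carrier), which holds a ball
- well1 (a point): centre of the mouth of the second well (x = -19 mm), empty at the start
- well2 (a point): centre of the mouth of the third well (x = +19 mm), which holds a ball
- well3 (a point): centre of the mouth of the fourth well (x = +57 mm), empty at the start
- ball_stand: fixed grey plastic stand beyond the carrier as seen from the robot: base 50 x 110 x 8 mm, origin under its centre, long side along its y; two hollow square posts 18 mm wide at y = -30 and +30 mm, their tops 30 mm above the worktop, each carrying one ball
- ball_0_center (a point): centre of a loose steel ball 22 mm in diameter, 40 g, at the start on the post at y = -30 mm; its centre is then about 39 mm above the worktop
- ball_1_center (a point): centre of the other loose steel ball, the same, at the start on the post at y = +30 mm
- ball_2_center (a point): centre of a steel ball of the same kind that lies already in the first well (point well0); loose in the well, stays there
- ball_3_center (a point): centre of a steel ball of the same kind that lies already in the third well (point well2); stays there
- cover: loose aluminium cover, about 180 g, lying left of the tube rack: plate 160 x 48 x 5 mm, four bosses below, 20 mm wide, 3 mm high, at x = -57, -19, +19, +57 mm. Origin at its centre at the level of the bosses' undersides (lowest points); x along its length, z up. Plate top at z = 8 mm; on its middle a black grip bar, 60 mm along x, 12 mm wide along y, from z = 8 to 35 mm
- tube_rack: fixed steel tube rack 82 x 392 x 66 mm with tubes standing in it, the highest reaching 120 mm above the worktop; origin under its centre, long side along its own y, which points roughly along the world's x: it stands as a barrier between cover and carrier
- film_roll: bystander: white film roll standing upright, 55 mm in diameter, 100 mm high, origin under its centre
- black_vial: bystander: vial with black cap, right of the ball stand, 23 mm in diameter, 42 mm high, origin under its centre
- vial: bystander: vial with white cap, left of the cover, 23 mm in diameter, 42 mm high, origin under its centre

How it is judged:
On the way, in this order (a step that is already met when the one before it is completed fails the run):
1. a ball lies in each of the four wells, the cover still on the worktop ((((horizontal distance between ball_0_center and well1 below 0.007 m and z of ball_0_center in the frame of well1 below -0.008 m) and (horizontal distance between ball_1_center and well3 below 0.007 m and z of ball_1_center in the frame of well3 below -0.008 m)) or ((horizontal distance between ball_0_center and well3 below 0.007 m and z of ball_0_center in the frame of well3 below -0.008 m) and (horizontal distance between ball_1_center and well1 below 0.007 m and z of ball_1_center in the frame of well1 below -0.008 m))) and horizontal distance between ball_2_center and well0 below 0.007 m and z of ball_2_center in the frame of well0 below -0.008 m and horizontal distance between ball_3_center and well2 below 0.007 m and z of ball_3_center in the frame of well2 below -0.008 m and height (world z) of cover below 0.02 m), for 0.2 s.
2. the cover is carried over the top of the tube rack (x of cover in the frame of tube_rack between -0.05 and 0.05 m and y of cover in the frame of tube_rack between -0.25 and 0.25 m and height (world z) of cover above 0.067 m), for 0.02 s.
At the end, for the whole second after the job is handed in: one ball in each well; cover at rest, held only by the fingers, its lowest points 3 to 22 mm above the carrier's top face, centre within 7 mm of the carrier's, length within 0.08 rad of parallel (either way round), tilt below 0.06 rad, not touching the carrier ((((horizontal distance between ball_0_center and well1 below 0.007 m and z of ball_0_center in the frame of well1 below -0.008 m) and (horizontal distance between ball_1_center and well3 below 0.007 m and z of ball_1_center in the frame of well3 below -0.008 m)) or ((horizontal distance between ball_0_center and well3 below 0.007 m and z of ball_0_center in the frame of well3 below -0.008 m) and (horizontal distance between ball_1_center and well1 below 0.007 m and z of ball_1_center in the frame of well1 below -0.008 m))) and horizontal distance between ball_2_center and well0 below 0.007 m and z of ball_2_center in the frame of well0 below -0.008 m and horizontal distance between ball_3_center and well2 below 0.007 m and z of ball_3_center in the frame of well2 below -0.008 m and horizontal distance between cover and carrier_top below 0.007 m and z of cover in the frame of carrier_top between 0.003 and 0.022 m and angle between the x axis of cover and the x axis of carrier, either way round below 0.08 rad and angle between cover's own z axis and vertical below 0.06 rad and linear speed of cover below 0.02 m/s and contact force between the fingers and cover above 1 N and contact force between cover and carrier below 0.1 N); the arm keeps its last pose, push and grip.
It fails at once if the film roll is shifted by more than 25 mm (distance of film_roll from where it was at the start of the episode above 0.025 m).
It fails at once if the black-capped vial is shifted by more than 25 mm (distance of black_vial from where it was at the start of the episode above 0.025 m).
It fails at once if the white-capped vial is shifted by more than 25 mm (distance of vial from where it was at the start of the episode above 0.025 m).
It fails at once if the tube rack or its tubes are touched (contact force between any of cover, the fingers, the arm and tube_rack above 1 N).
It fails at once if the cover touches the carrier (contact force between cover and carrier above 0.5 N).
It also fails if it takes over 67 s, if anything falls off the work surface, if the arm or the gripper's body presses on something with over 40 N, if the wrist force passes 120 N, or if a joint passes its speed limit or range.

## Working session

There is one attempt and no reset: what is moved stays moved. The work goes in short steps, Python scripts to look and compute and a shell command to move; the robot and the scene stay as the last step left them, time stands still between calls to the robot, and variables do not carry over. Pictures are saved under pics/ and viewed, at most 11 in all, crops included, and the job is handed in when it is done.

```bash
ls; mkdir -p pics; python3 - <<'E'
from bench import monitor, cams, ticket, r
import cv2, numpy as np
print(r.tcp_to_grasp, monitor.read_state())
for n in("side","top"):
    c=cams.camera(n); cv2.imwrite(f"pics/{n}0.png",c["pixels"]); np.savez(f"{n}0.npz",**{k:c[k] for k in c})
    print(n,[k for k in c],c["vfov"],c["cx"],c["cy"],c["T"].round(4).tolist(),{k:c[k] for k in c if k not in("pixels","z_map","T")})
E
```

```text
pics
0.0187 {'time': 0.0, 'joint_positions': array([-1.30159727,  0.33289178, -0.06471755,  1.46093779,  0.02158648,
        1.34991055, -0.08849828]), 'joint_vel': array([ 0.00036765, -0.00101144, -0.00025375,  0.00129417, -0.00027452,
        0.0003124 ,  0.00048923]), 'joint_torque': array([-1.19406759e-04, -6.23232150e+01,  2.45650409e-02, -3.89922452e+01,
       -6.14316668e-02,  3.94080975e-02,  1.45987897e-04]), 'ee_pos': array([0.17967604, 0.59820701, 0.22174324]), 'eef_rot': array([ 1.45364487e-01,  9.89377905e-01, -7.21656578e-04, -8.15237812e-05]), 'ft_force': array([0.89618834, 0.28441453, 0.09355882]), 'torque': array([-0.03584392,  0.02217737,  0.00249858]), 'grip_force': 0.0, 'width': 0.0870867120645568}
side ['pixels', 'z_map', 'vfov', 'cx', 'cy', 'T'] 56.92104125244442 278.6187072580076 207.17157637582505 [[-0.9637, 0.1295, -0.2334, 0.2945], [-0.2669, -0.4735, 0.8394, 1.0504], [-0.0018, 0.8712, 0.4909, 0.6671], [0.0, 0.0, 0.0, 1.0]] {'vfov': 56.92104125244442, 'cx': 278.6187072580076, 'cy': 207.17157637582505}
top ['pixels', 'z_map', 'vfov', 'cx', 'cy', 'T'] 52.95347518904043 277.82991086438733 207.1796962104293 [[0.0064, 0.9927, -0.1208, 0.4267], [-0.9995, 0.01, 0.0288, 0.0394], [0.0298, 0.1206, 0.9923, 1.2692], [0.0, 0.0, 0.0, 1.0]] {'vfov': 52.95347518904043, 'cx': 277.82991086438733, 'cy': 207.1796962104293}
```

View pics/top0.png

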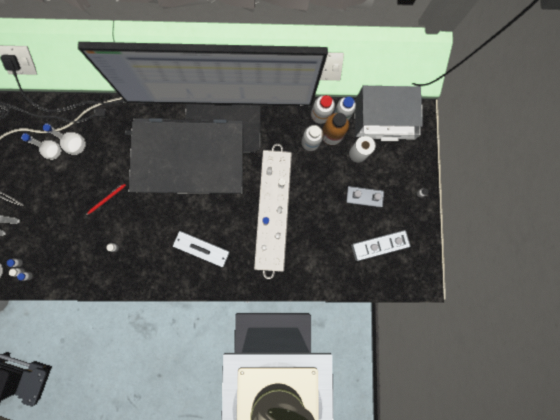

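View pics/side0.png

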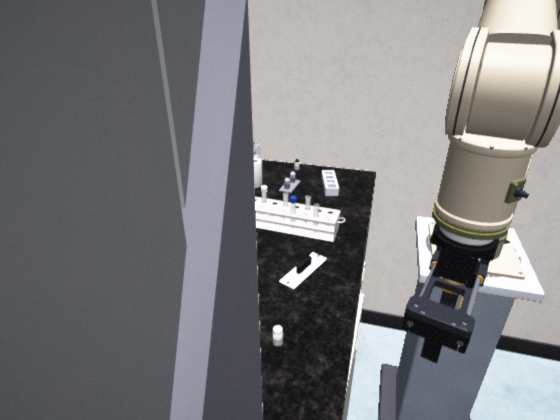

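The top view shows the cover at about (201,249), rack (272,211), carrier (382,246), stand (365,197), black vial (422,193), film roll (362,150) and white vial (112,247). In the side view, the cover is at (303,270), carrier (330,182) and stand (290,184).

```bash
cat > h.py <<'E'
import numpy as np, cv2
def load(n):
    d=np.load(n); return {k:d[k] for k in d}
def grab(n):
    from bench import cams
    return cams.camera(n)
def f(c): return c["pixels"].shape[0]/2/np.tan(np.radians(float(c["vfov"]))/2)
def cloud(c):
    z=c["z_map"].astype(float); v,u=np.mgrid[:z.shape[0],:z.shape[1]]
    P=np.stack([(u-c["cx"])/f(c)*z,-(v-c["cy"])/f(c)*z,-z,np.ones_like(z)],-1)@c["T"].T
    P=P[...,:3].copy(); P[z==0]=np.nan; return P
def proj(c,p):
    q=np.linalg.inv(c["T"])@np.append(p,1); return np.array([c["cx"]+f(c)*q[0]/-q[2], c["cy"]-f(c)*q[1]/-q[2]])
def ray(c,u,v,h):   # pixel -> world at height h
    T=c["T"]; d=T[:3,:3]@np.array([(u-c["cx"])/f(c),-(v-c["cy"])/f(c),-1]); o=T[:3,3]
    return o+d*(h-o[2])/d[2]
def tri(cs,uvs):
    A=np.zeros((3,3));b=np.zeros(3)
    for c,(u,v) in zip(cs,uvs):
        d=c["T"][:3,:3]@np.array([(u-c["cx"])/f(c),-(v-c["cy"])/f(c),-1]); d/=np.linalg.norm(d); M=np.eye(3)-np.outer(d,d)
        A+=M;b+=M@c["T"][:3,3]
    return np.linalg.solve(A,b)
E
python3 - <<'E'
from h import *
t=load("top0.npz"); s=load("side0.npz"); P=cloud(t); Q=cloud(s)
h=P[...,2]
boxes=dict(cover=(165,225,240,275),rack=(245,140,300,285),carrier=(345,225,420,268),stand=(340,180,392,212),bvial=(412,183,432,200),vial=(103,238,122,256),roll=(345,133,380,164))
print("table",np.nanmedian(h[270:290,300:400]), np.nanmedian(h[215:235,310:350]))
for n,(a,b,c,d) in boxes.items():
    p=P[b:d,a:c].reshape(-1,3); p=p[np.isfinite(p[:,2])]; m=p[p[:,2]>np.nanmedian(h[270:290,300:400])+.004]
    zs=m[:,2]; (cx,cy),sz,an=cv2.minAreaRect(m[:,:2].astype(np.float32)*1000)
    print(n,len(m),np.percentile(zs,[5,25,50,75,95,100]).round(4),"rect",np.round([cx,cy,*sz,an],1))
for n,(a,b,c,d) in boxes.items():
    x=P[b:d,a:c].reshape(-1,3); x=x[np.isfinite(x[:,2])]; x=x[x[:,2]>.005].mean(0); print(n,x.round(3),"side px",proj(s,x).round(1))
T=cv2.resize(t["pixels"][140:275,160:440],None,fx=2.85,fy=2.85,interpolation=cv2.INTER_CUBIC)
cv2.imwrite("pics/topz.png",T)
S=cv2.resize(s["pixels"][150:300,260:380],None,fx=4,fy=4,interpolation=cv2.INTER_CUBIC); cv2.imwrite("pics/sidez.png",S)
E
```

```text
table 0.00010513673868084439 0.00012001844994968813
cover 1021 [0.0044 0.0061 0.0083 0.0106 0.0338 0.041 ] rect [4.522e+02 2.269e+02 1.449e+02 2.189e+02 3.000e-01]
rack 3639 [0.005  0.0624 0.0652 0.0673 0.0755 0.1254] rect [570.4  19.4 437.6 166.    0.7]
carrier 1045 [0.0047 0.0094 0.0286 0.0338 0.0369 0.042 ] rect [ 466.3 -311.4  126.1  221.     0.5]
stand 620 [0.0047 0.0064 0.0086 0.0115 0.0478 0.053 ] rect [ 6.192e+02 -2.646e+02  9.560e+01  1.563e+02  5.000e-01]
bvial 83 [0.0045 0.0162 0.0318 0.0415 0.0458 0.0472] rect [ 636.1 -434.1   44.    54.9    7.6]
vial 107 [0.0045 0.0074 0.0299 0.0413 0.0443 0.0464] rect [458.5 491.9  51.5  52.8   2.5]
roll 615 [0.0058 0.0531 0.0882 0.0996 0.1035 0.112 ] rect [ 768.4 -249.    93.3  115.9    6.3]
cover [0.452 0.231 0.011] side px [303.8 267.5]
rack [0.574 0.023 0.061] side px [280.6 208.8]
carrier [ 0.466 -0.301  0.024] side px [329.7 180.6]
stand [ 0.615 -0.258  0.015] side px [289.5 183.1]
bvial [ 0.628 -0.43   0.031] side px [296.5 162.1]
vial [0.456 0.486 0.028] side px [276.7 333.4]
roll [ 0.754 -0.242  0.075] side px [253.3 166.4]
```

View pics/topz.png

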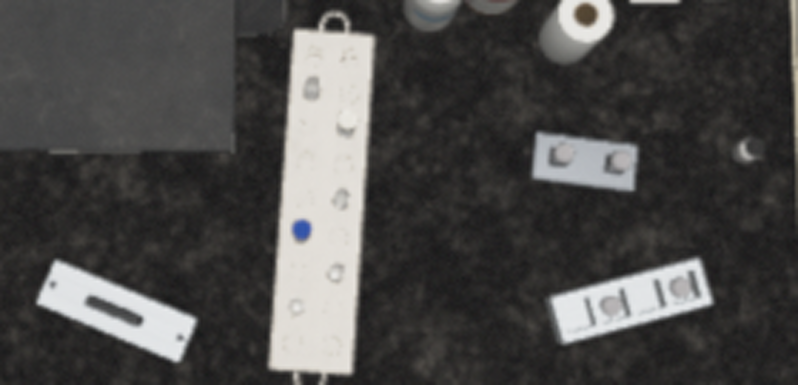

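View pics/sidez.png

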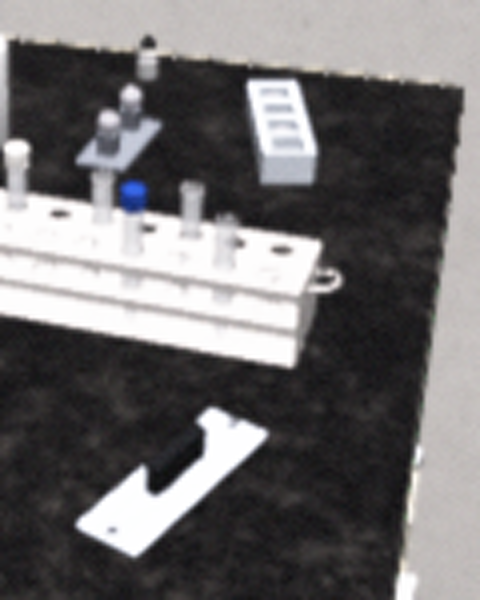

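```bash
cat > fit.py <<'E'
from h import *
from scipy.optimize import minimize
U=6
def box(lx,ly,z0,z1): return np.array([[x,y,z] for x in(-lx/2,lx/2) for y in(-ly/2,ly/2) for z in(z0,z1)])
def fit(cs,pts,x0,thr,zfree=False,pad=10):
    prep=[]
    for c in cs:
        g=c["pixels"].astype(np.float32).mean(2); u,v=proj(c,np.array([x0[0],x0[1],.015])); R=45
        a,b=int(u)-R,int(v)-R; im=cv2.resize(g[b:b+2*R,a:a+2*R],None,fx=U,fy=U,interpolation=cv2.INTER_LINEAR)
        prep.append((c,a,b,np.clip((im-thr[0])/(thr[1]-thr[0]),0,1)))
    def cost(p):
        e=0; cy,sy=np.cos(p[2]),np.sin(p[2]); Rz=np.array([[cy,-sy,0],[sy,cy,0],[0,0,1]])
        W=pts@Rz.T+[p[0],p[1],p[3] if zfree else 0]
        for c,a,b,im in prep:
            uv=np.array([(proj(c,w)-[a,b]+.5)*U-.5 for w in W]).astype(np.float32)
            hull=cv2.convexHull(uv)[:,0]; m=np.zeros(im.shape,np.uint8); cv2.fillConvexPoly(m,np.round(hull*16).astype(np.int32),255,shift=4)
            m=cv2.GaussianBlur(m.astype(np.float32)/255,(0,0),U*.5)
            near=cv2.dilate((m>.02).astype(np.uint8),np.ones((4*U+1,)*2))>0   # ignore other things
            e+=((m-im)**2)[near].sum()/m.sum()
        return e
    x0=np.array(list(x0)+([0.] if zfree else [])); n=len(x0)
    s=np.vstack([x0]+[x0+np.eye(n)[i]*[.006,.006,.06,.006][i] for i in range(n)])
    o=minimize(cost,x0,method="Nelder-Mead",options=dict(initial_simplex=s,xatol=1e-4,fatol=1e-6))
    return o.x,o.fun
E
cat > m.py <<'E'
from fit import *
t=load("top0.npz"); s=load("side0.npz")
objs=dict(carrier=(box(.16,.048,0,.034),(.466,-.303,np.radians(104)),(40,150)),
 cover=(box(.16,.048,.003,.008),(.453,.231,np.radians(66)),(40,150)),
 standbase=(box(.05,.11,0,.008),(.615,-.258,np.radians(-5)),(40,120)))
for n,(p,x,th) in objs.items():
    for lab,cs in(("top",[t]),("side",[s]),("both",[t,s])):
        for zf in ((False,True) if lab=="both" else (False,)):
            o,fn=fit(cs,p,x,th,zf); print(n,lab,o[:2].round(4),np.degrees(o[2]).round(1),o[3:].round(4),round(fn,4))
E
python3 m.py
```

```text
carrier top [ 0.4683 -0.3039] 105.2 [] 0.0301
carrier side [ 0.4658 -0.3039] 105.5 [] 0.0313
carrier both [ 0.4672 -0.3039] 105.5 [] 0.077
carrier both [ 0.467  -0.3039] 105.5 [-0.] 0.0773
cover top [0.4539 0.2313] 68.4 [] 0.0612
cover side [0.4522 0.2315] 66.4 [] 0.1727
cover both [0.4534 0.231 ] 67.2 [] 0.2431
cover both [0.4534 0.2311] 67.5 [-0.0002] 0.2421
standbase top [ 0.6167 -0.2625] -6.8 [] 0.0082
standbase side [ 0.6173 -0.2646] -4.3 [] 0.2356
standbase both [ 0.6169 -0.2629] -5.9 [] 0.2478
standbase both [ 0.6166 -0.2623] -5.6 [0.0011] 0.2449
```

```bash
python3 - <<'E'
from h import *
t=load("top0.npz"); s=load("side0.npz")
z=lambda p:((p[0]+.5)/2.85-.5+160,(p[1]+.5)/2.85-.5+140)
y=lambda p:((p[0]+.5)/4-.5+260,(p[1]+.5)/4-.5+150)
for a,b in(((563,152),(110,120)),((621,159),(131,92))):
    print("ball tri",tri([t,s],[z(a),y(b)]).round(4),"top@.039",ray(t,*z(a),.039)[:2].round(4))
for a in((610,305),(681,287)): print("wellball top@.02",ray(t,*z(a),.02).round(4))
w=np.radians(105.4)
for i,x in enumerate((-.057,-.019,.019,.057)): print("well",i,(.467+x*np.cos(w)).round(4),(-.3039+x*np.sin(w)).round(4))
# grip bar black pixels on cover, top view at z .035
T=cv2.resize(t["pixels"],None,fx=4,fy=4,interpolation=cv2.INTER_CUBIC).mean(2)[225*4:272*4,170*4:232*4]
m=(T>110).astype(np.uint8); cs,_=cv2.findContours(m,cv2.RETR_CCOMP,cv2.CHAIN_APPROX_NONE)
for k in cs:
    if 200<cv2.contourArea(k)<3000:
        (a,b),sz,an=cv2.minAreaRect(k); u=(a+170*4+.5)/4-.5; v=(b+225*4+.5)/4-.5; print("bar",cv2.contourArea(k),ray(t,u,v,.035).round(4),ray(t,u,v,.02).round(4),np.array(sz)/4,an)
E
```

```text
ball tri [ 0.6192 -0.2316  0.0414] top@.039 [ 0.6212 -0.2318]
ball tri [ 0.6127 -0.2911  0.0449] top@.039 [ 0.6145 -0.2925]
wellball top@.02 [ 0.4633 -0.2827  0.02  ]
wellball top@.02 [ 0.4826 -0.3579  0.02  ]
well 0 0.4821 -0.3589
well 1 0.472 -0.3222
well 2 0.462 -0.2856
well 3 0.4519 -0.2489
bar 1082.5 [0.4541 0.2293 0.035 ] [0.4544 0.2316 0.02  ] [20.74833107  3.95838857] 22.932104110717773
```

```bash
python3 -m crank '{"steps":[[[0.43,-0.89,0.1],[0,0,0.1]],[[0.43,-0.89,0.1],[0,0,0.1]],[[0.43,-0.89,0.1],[0,0,0.1]],[[0.43,-0.89,0.1],[0,0,0.1]],[[0.43,-0.89,0.1],[0,0,0.1]],[[0.43,-0.89,0.1],[0,0,0.1]],[[0.43,-0.89,0.1],[0,0,0.1]],[[0.43,-0.89,0.1],[0,0,0.1]],[[0.43,-0.89,0.1],[0,0,0.1]],[[0.43,-0.89,0.1],[0,0,0.1]]]}' 45 10
python3 -m crank '{"steps":[[[0.43,-0.89,0],[0,0,0.1]],[[0.43,-0.89,0],[0,0,0.1]],[[0.43,-0.89,0],[0,0,0.1]],[[0.43,-0.89,0],[0,0,0.1]],[[0.43,-0.89,0],[0,0,0.1]],[[0.43,-0.89,0],[0,0,0.1]],[[0.43,-0.89,0],[0,0,0.1]],[[0.43,-0.89,0],[0,0,0.1]],[[0.43,-0.89,0],[0,0,0.1]],[[0.43,-0.89,0],[0,0,0.1]]]}'
```

```text
time: 0.93
ee_pos: [0.2876, 0.3748, 0.2474]
eef_rot: [0.102, 0.995, -0.0, -0.0]
ft_force: [0.7, -0.5, 0.1]
width: 0.0451
grip_force: 0.0
time: 1.77
ee_pos: [0.395, 0.1523, 0.2474]
eef_rot: [0.058, 0.998, 0.0, -0.0]
ft_force: [1.0, -1.0, 0.4]
width: 0.045
grip_force: 0.0
```

```bash
python3 -m crank '{"steps":[[[0.438,-0.889,0],[0,0,0.015]],[[0.438,-0.889,0],[0,0,0.015]],[[0.438,-0.889,0],[0,0,0.015]],[[0.438,-0.889,0],[0,0,0.015]],[[0.438,-0.889,0],[0,0,0.015]],[[0.438,-0.889,0],[0,0,0.015]],[[0.438,-0.889,0],[0,0,0.015]],[[0.438,-0.889,0],[0,0,0.015]],[[0.438,-0.889,0],[0,0,0.015]],[[0.438,-0.889,0],[0,0,0.015]]]}'
python3 -m crank '{"steps":[[[0.438,-0.889,-0.4],[0,0,0]],[[0.438,-0.889,-0.4],[0,0,0]],[[0.438,-0.889,-0.4],[0,0,0]],[[0.438,-0.889,-0.4],[0,0,0]],[[0.438,-0.889,-0.4],[0,0,0]],[[0.438,-0.889,-0.4],[0,0,0]],[[0.438,-0.889,-0.4],[0,0,0]],[[0.438,-0.889,-0.4],[0,0,0]],[[0.438,-0.889,-0.4],[0,0,0]],[[0.438,-0.889,-0.4],[0,0,0]]]}'
python3 -m crank '{"steps":[[[0,0,-0.5],[0,0,0]],[[0,0,-0.5],[0,0,0]],[[0,0,0],[0,0,0]]]}'
python3 - <<'E'
from h import *
from bench import cams
t=cams.camera("top"); s=cams.camera("side")
a=cv2.resize(t["pixels"][160:235,330:430],None,fx=4,fy=4,interpolation=cv2.INTER_CUBIC)
b=cv2.resize(s["pixels"][120:195,250:350],None,fx=4,fy=4,interpolation=cv2.INTER_CUBIC)
cv2.imwrite("pics/pre.png",np.hstack([a,b]))
E
```

```text
time: 2.6
ee_pos: [0.5045, -0.0698, 0.2474]
eef_rot: [0.052, 0.999, 0.0, -0.0]
ft_force: [0.7, 0.7, 0.1]
width: 0.045
grip_force: 0.0
time: 3.43
ee_pos: [0.614, -0.2918, 0.1464]
eef_rot: [0.052, 0.999, 0.0, -0.0]
ft_force: [-0.0, -0.1, 0.7]
width: 0.0452
grip_force: 0.0
time: 3.68
ee_pos: [0.6124, -0.2895, 0.1192]
eef_rot: [0.052, 0.999, 0.001, -0.002]
ft_force: [0.5, 0.2, -1.6]
width: 0.0452
grip_force: 0.0
```

View pics/pre.png

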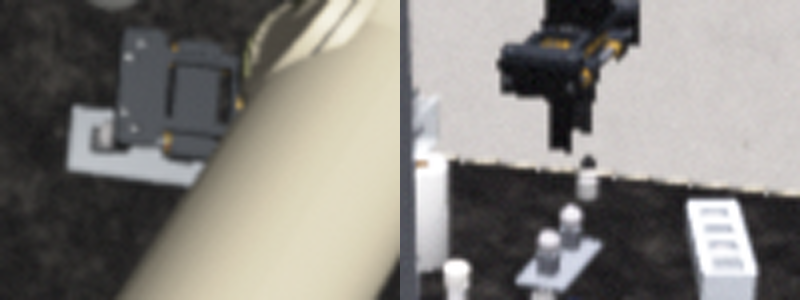

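The top view has the gripper over the stand's right-hand ball (about (200,95) in the left crop). The side view has the fingertips at about (563,150), above the balls at (548,240) and (570,213), all still in place.

```bash
python3 -m crank '{"steps":[[[0,0,0],[0,0,0]],[[0,0,0],[0,0,0]]]}'; python3 -c "
from bench import monitor as m
s=m.read_state();print(s['ee_pos'],s['eef_rot'],s['joint_positions'])"
```

```text
time: 3.95
ee_pos: [0.6143, -0.2902, 0.1237]
eef_rot: [0.052, 0.999, 0.0, 0.001]
ft_force: [1.2, -0.4, 0.4]
width: 0.0453
grip_force: 0.0
[ 0.61434195 -0.29020077  0.12370193] [5.15194561e-02 9.98671692e-01 8.39633659e-05 7.68731178e-04] [-0.11654347  0.60281855  0.71717039  1.45396747 -0.40660351  1.23503567
  2.11452304]
```

```bash
python3 -m crank '{"steps":[[[0,-0.05,-0.6],[0,0,0]],[[0,0,-0.6],[0,0,0]],[[0,0,-0.5],[0,0,0]],[[0,0,-0.5],[0,0,0]],[[0,0,-0.4],[0,0,0]],[[0,0,0],[0,0,0]],[[0,0,0],[0,0,0]],[[0,0,0],[0,0,0]],[[0,0,0],[0,0,0]]]}'
```

```text
time: 4.7
ee_pos: [0.6143, -0.2925, 0.0585]
eef_rot: [0.052, 0.999, -0.0, 0.001]
ft_force: [0.5, 0.1, 0.2]
width: 0.0449
grip_force: 0.0
```

```bash
python3 -m crank '{"steps":[[[0,0,-0.4],[0,0,0]],[[0,0,-0.35],[0,0,0]],[[0,0,-0.23],[0,0,0]],[[0,0,0],[0,0,0]],[[0,0,0],[0,0,0]],[[0,0,0],[0,0,0]]]}'
python3 -m crank '{"steps":[[[0,0,0],[0,0,0]],[[0,0,0],[0,0,0]],[[0,0,0],[0,0,0]],[[0,0,0],[0,0,0]],[[0,0,0],[0,0,0]],[[0,0,0],[0,0,0]]]}' 15 12
```

```text
time: 5.2
ee_pos: [0.6138, -0.2923, 0.0332]
eef_rot: [0.052, 0.999, -0.0, 0.0]
ft_force: [0.7, 0.2, 0.5]
width: 0.0449
grip_force: 0.0
time: 5.7
ee_pos: [0.6138, -0.2922, 0.0331]
eef_rot: [0.052, 0.999, 0.0, 0.0]
ft_force: [-0.2, -0.2, 1.0]
width: 0.0209
grip_force: 12.0
```

```bash
python3 -m crank '{"steps":[[[0,0,0.3],[0,0,0]],[[0,0,0.5],[0,0,0]],[[0,0,0.5],[0,0,0]],[[0,0,0.5],[0,0,0]],[[0,0,0.2],[0,0,0]],[[-0.3,-0.05,0],[0,0,0]],[[-0.5,-0.1,0],[0,0,0]],[[-0.6,-0.15,0],[0,0,0]],[[-0.6,-0.15,0],[0,0,0]],[[-0.6,-0.15,0],[0,0,0]]]}'
python3 -m crank '{"steps":[[[-0.6,-0.15,0],[0,0,0]],[[-0.6,-0.15,0],[0,0,0]],[[-0.6,-0.1,0],[0,0,0]],[[-0.6,-0.1,0],[0,0,0]],[[-0.4,-0.1,0],[0,0,0]],[[-0.27,0,0],[0,0,0]],[[0,0,0],[0,0,0]],[[0,0,0],[0,0,0]],[[0,0,0],[0,0,0]],[[0,0,0],[0,0,0]]]}'
```

```text
time: 6.53
ee_pos: [0.5472, -0.3072, 0.0826]
eef_rot: [0.052, 0.999, 0.0, -0.0]
ft_force: [-0.9, -0.5, -0.1]
width: 0.0207
grip_force: 12.0
time: 7.37
ee_pos: [0.4728, -0.3218, 0.083]
eef_rot: [0.051, 0.999, -0.0, 0.0]
ft_force: [0.1, 0.0, -0.6]
width: 0.0208
grip_force: 12.0
```

```bash
python3 -m crank '{"steps":[[[-0.03,-0.015,-0.4],[0,0,0]],[[0,0,-0.4],[0,0,0]],[[0,0,-0.4],[0,0,0]],[[0,0,-0.3],[0,0,0]],[[0,0,-0.2],[0,0,0]],[[0,0,-0.16],[0,0,0]],[[0,0,0],[0,0,0]],[[0,0,0],[0,0,0]],[[0,0,0],[0,0,0]]]}'
python3 - <<'E'
from h import *
from bench import cams
t=cams.camera("top"); s=cams.camera("side")
a=cv2.resize(t["pixels"][200:275,330:430],None,fx=4,fy=4,interpolation=cv2.INTER_CUBIC)
b=cv2.resize(s["pixels"][140:215,280:380],None,fx=4,fy=4,interpolation=cv2.INTER_CUBIC)
cv2.imwrite("pics/w1.png",np.hstack([a,b]))
E
```

```text
time: 8.12
ee_pos: [0.4715, -0.3227, 0.0369]
eef_rot: [0.052, 0.999, -0.0, 0.0]
ft_force: [0.2, 0.5, -0.3]
width: 0.0206
grip_force: 12.0
```

View pics/w1.png

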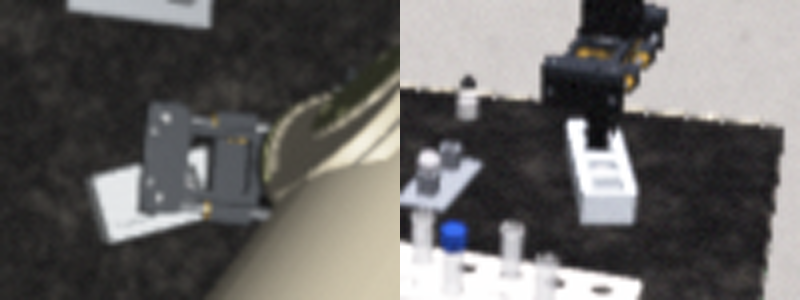

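In the side view, the fingers are down at (600,140), over the second well, with wells 2 and 3 visible at (602,162) and (605,183). One ball is left on the stand at (430,160). Releasing now.

```bash
python3 -m crank '{"steps":[[[0,0,0],[0,0,0]],[[0,0,0],[0,0,0]],[[0,0,0],[0,0,0]],[[0,0,0],[0,0,0]],[[0,0,0],[0,0,0]],[[0,0,0.2],[0,0,0]],[[0,0,0.4],[0,0,0]],[[0,0,0.6],[0,0,0]],[[0,0,0.6],[0,0,0]],[[0,0,0.4],[0,0,0]]]}' 45
python3 - <<'E'
from bench import monitor as m
s=m.read_state();print((([.620,-.2325,.094]-s['ee_pos'])/.025).round(2))
E
```

```text
time: 9.05
ee_pos: [0.4717, -0.3231, 0.0938]
eef_rot: [0.052, 0.999, -0.0, 0.001]
ft_force: [-0.7, 0.8, 0.4]
width: 0.045
grip_force: 0.0
[5.93 3.62 0.01]
```

```bash
python3 -m crank '{"steps":[[[0.4,0.22,0],[0,0,0]],[[0.6,0.38,0],[0,0,0]],[[0.7,0.42,0],[0,0,0]],[[0.7,0.42,0],[0,0,0]],[[0.7,0.42,0],[0,0,0]],[[0.7,0.42,0],[0,0,0]],[[0.7,0.42,0],[0,0,0]],[[0.7,0.42,0],[0,0,0]],[[0.45,0.3,0],[0,0,0]],[[0.28,0.2,0],[0,0,0]]]}'
python3 -m crank '{"steps":[[[0,0,0],[0,0,0]],[[0,0,0],[0,0,0]],[[0,0,0],[0,0,0]],[[0,0,0],[0,0,0]]]}'
python3 - <<'E'
from h import *
from bench import cams,monitor as m
s=cams.camera("side")
b=cv2.resize(s["pixels"][140:215,260:360],None,fx=6,fy=6,interpolation=cv2.INTER_CUBIC)
cv2.imwrite("pics/w1b.png",b)
s=m.read_state();print((([.620,-.2325,.034]-s['ee_pos'])/.025).round(2))
E
```

```text
time: 9.88
ee_pos: [0.6214, -0.229, 0.0902]
eef_rot: [0.05, 0.999, 0.001, -0.001]
ft_force: [-0.2, -0.3, -0.6]
width: 0.0449
grip_force: 0.0
time: 10.22
ee_pos: [0.6186, -0.2331, 0.0917]
eef_rot: [0.053, 0.999, -0.0, -0.0]
ft_force: [0.5, -0.3, -0.5]
width: 0.0449
grip_force: 0.0
[ 0.05  0.02 -2.31]
```

View pics/w1b.png

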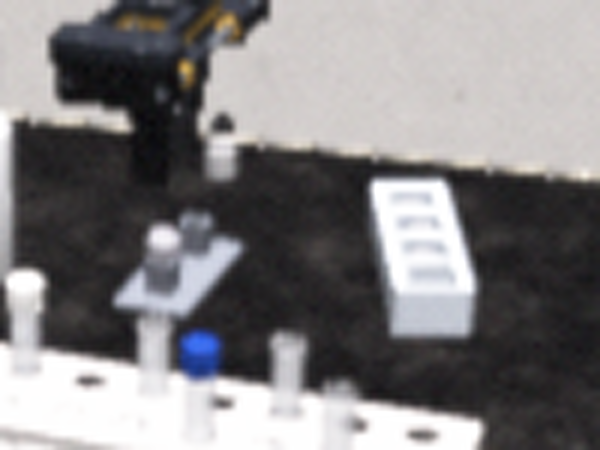

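The side view shows the far post empty at (195,235) and the near ball still on its post at (163,240). No stray ball is on the carrier, which is at (420,240). I'm continuing with the second ball.

```bash
python3 -m crank '{"steps":[[[0.03,0.02,-0.4],[0,0,0]],[[0,0,-0.5],[0,0,0]],[[0,0,-0.5],[0,0,0]],[[0,0,-0.4],[0,0,0]],[[0,0,-0.3],[0,0,0]],[[0,0,-0.2],[0,0,0]],[[0,0,0],[0,0,0]],[[0,0,0],[0,0,0]],[[0,0,0],[0,0,0]]]}'
```

```text
time: 11.02
ee_pos: [0.6206, -0.2317, 0.0346]
eef_rot: [0.052, 0.999, -0.0, 0.0]
ft_force: [0.2, 0.8, 0.6]
width: 0.045
grip_force: 0.0
```

Grip and lift, then move to well3 at (0.452, −0.249).

```bash
python3 -m crank '{"steps":[[[0,0,-0.03],[0,0,0]],[[0,0,0],[0,0,0]],[[0,0,0],[0,0,0]],[[0,0,0],[0,0,0]],[[0,0,0],[0,0,0]],[[0,0,0],[0,0,0]]]}' 15 12
python3 -m crank '{"steps":[[[0,0,0.3],[0,0,0]],[[0,0,0.5],[0,0,0]],[[0,0,0.5],[0,0,0]],[[0,0,0.5],[0,0,0]],[[0,0,0.2],[0,0,0]],[[-0.3,-0.03,0],[0,0,0]],[[-0.5,-0.05,0],[0,0,0]],[[-0.6,-0.06,0],[0,0,0]],[[-0.6,-0.06,0],[0,0,0]],[[-0.6,-0.06,0],[0,0,0]]]}'
python3 -m crank '{"steps":[[[-0.6,-0.06,0],[0,0,0]],[[-0.6,-0.06,0],[0,0,0]],[[-0.6,-0.06,0],[0,0,0]],[[-0.6,-0.06,0],[0,0,0]],[[-0.6,-0.06,0],[0,0,0]],[[-0.6,-0.05,0],[0,0,0]],[[-0.4,-0.05,0],[0,0,0]],[[-0.15,0,0],[0,0,0]],[[0,0,0],[0,0,0]],[[0,0,0],[0,0,0]]]}'
python3 -m crank '{"steps":[[[0,0,0],[0,0,0]],[[0,0,0],[0,0,0]]]}'
```

```text
time: 11.52
ee_pos: [0.6203, -0.232, 0.0336]
eef_rot: [0.052, 0.999, -0.0, 0.0]
ft_force: [-0.0, -0.6, 1.0]
width: 0.0208
grip_force: 12.0
time: 12.35
ee_pos: [0.5537, -0.238, 0.0828]
eef_rot: [0.052, 0.999, 0.0, -0.0]
ft_force: [-1.0, 0.9, -1.0]
width: 0.0209
grip_force: 12.0
time: 13.18
ee_pos: [0.4521, -0.2477, 0.0834]
eef_rot: [0.052, 0.999, 0.0, 0.0]
ft_force: [0.1, -0.3, -0.8]
width: 0.0208
grip_force: 12.0
time: 13.35
ee_pos: [0.4522, -0.2479, 0.0833]
eef_rot: [0.052, 0.999, -0.0, 0.0]
ft_force: [-0.4, -0.2, -0.2]
width: 0.0207
grip_force: 12.0
```

```bash
python3 -m crank '{"steps":[[[-0.01,-0.04,-0.4],[0,0,0]],[[0,0,-0.4],[0,0,0]],[[0,0,-0.4],[0,0,0]],[[0,0,-0.3],[0,0,0]],[[0,0,-0.2],[0,0,0]],[[0,0,-0.17],[0,0,0]],[[0,0,0],[0,0,0]],[[0,0,0],[0,0,0]],[[0,0,0],[0,0,0]]]}'
python3 -m crank '{"steps":[[[0,0,0],[0,0,0]],[[0,0,0],[0,0,0]],[[0,0,0],[0,0,0]],[[0,0,0],[0,0,0]],[[0,0,0],[0,0,0]],[[0,0,0.3],[0,0,0]],[[0,0,0.6],[0,0,0]],[[0,0,0.9],[0,0,0]],[[0,0,1],[0,0,0]],[[0,0,1],[0,0,0]]]}' 45
python3 - <<'E'
import numpy as np
from bench import monitor as m
s=m.read_state();print(s['joint_positions'].round(3),(([.4534,.2313,.2]-s['ee_pos'])/.025).round(2))
E
```

```text
time: 14.1
ee_pos: [0.4515, -0.2492, 0.0369]
eef_rot: [0.052, 0.999, -0.0, 0.0]
ft_force: [-0.2, 0.8, -0.1]
width: 0.0207
grip_force: 12.0
time: 14.93
ee_pos: [0.4508, -0.2492, 0.133]
eef_rot: [0.052, 0.999, -0.0, -0.0]
ft_force: [0.4, 0.0, 0.1]
width: 0.045
grip_force: 0.0
[-0.333  0.202  0.839  1.898 -0.167  1.114  2.036] [ 0.1  19.22  2.68]
```

```bash
python3 -m crank '{"steps":[[[0,0.4,0.67],[0,0,-0.97]],[[0,0.8,0.67],[0,0,-0.97]],[[0,0.9,0.67],[0,0,-0.97]],[[0,0.9,0.67],[0,0,-0.97]],[[0,0.9,0],[0,0,-0.97]],[[0,0.9,0],[0,0,-0.97]],[[0,0.9,0],[0,0,-0.97]],[[0,0.9,0],[0,0,-0.97]],[[0,0.9,0],[0,0,-0.97]],[[0,0.9,0],[0,0,-0.97]]]}'
python3 -m crank '{"steps":[[[0,0.9,0],[0,0,-0.97]],[[0,0.9,0],[0,0,-0.97]],[[0,0.9,0],[0,0,-0.97]],[[0,0.9,0],[0,0,-0.97]],[[0,0.9,0],[0,0,-0.97]],[[0,0.9,0],[0,0,-0.97]],[[0,0.9,0],[0,0,-0.97]],[[0,0.9,0],[0,0,-0.97]],[[0,0.9,0],[0,0,-0.97]],[[0,0.9,0],[0,0,-0.97]]]}'
python3 -m crank '{"steps":[[[0.1,0.8,0],[0,0,-0.97]],[[0,0.6,0],[0,0,-0.97]],[[0,0,0],[0,0,0]],[[0,0,0],[0,0,0]],[[0,0,0],[0,0,0]]]}'
cat > st.py <<'E'
import numpy as np, sys
from scipy.spatial.transform import Rotation as R
from bench import monitor as m
s=m.read_state(); M=R.from_quat(s['eef_rot']).as_matrix()
ya=np.degrees(np.arctan2(M[1,1],M[0,1])); g=[float(a) for a in sys.argv[1:]]
print("t",s['time'],s['ee_pos'].round(4),"tool y",ya.round(2),"tool z",M[:,2].round(4),"j",s['joint_positions'].round(2),"F",s['ft_force'].round(1),"tau",s['torque'].round(2),"w",s['width'],s['grip_force'])
if g: print("to go u",((np.array(g[:3])-s['ee_pos'])/.025).round(3),"yaw u",(((g[3]-ya+90)%180-90)/5).round(3))
E
python3 st.py .4534 .2313 .012 157.5
python3 - <<'E'
from h import *
t=grab("top")
cv2.imwrite("pics/w3.png",cv2.resize(t["pixels"][170:275,335:435],None,fx=5.5,fy=5.5,interpolation=cv2.INTER_CUBIC))
E
```

```text
time: 15.77
ee_pos: [0.4511, -0.0382, 0.1992]
eef_rot: [0.46, 0.888, 0.0, 0.0]
ft_force: [-0.2, -0.9, 0.1]
width: 0.0449
grip_force: 0.0
time: 16.6
ee_pos: [0.4513, 0.1868, 0.1992]
eef_rot: [0.784, 0.621, 0.0, 0.0]
ft_force: [-0.5, 0.0, 0.3]
width: 0.045
grip_force: 0.0
time: 17.02
ee_pos: [0.454, 0.2199, 0.1988]
eef_rot: [0.832, 0.555, 0.0, 0.0]
ft_force: [0.2, -0.3, 0.2]
width: 0.0445
grip_force: 0.0
t 17.0167 [0.454  0.2199 0.1988] tool y -22.61 tool z [ 4.e-04 -4.e-04 -1.e+00] j [-0.88  0.07  0.36  1.83 -0.03  1.25 -0.91] F [ 0.2 -0.3  0.2] tau [-0.11  0.06 -0.01] w 0.04450395968916785 0.0
to go u [-0.024  0.456 -7.474] yaw u 0.023
```

View pics/w3.png

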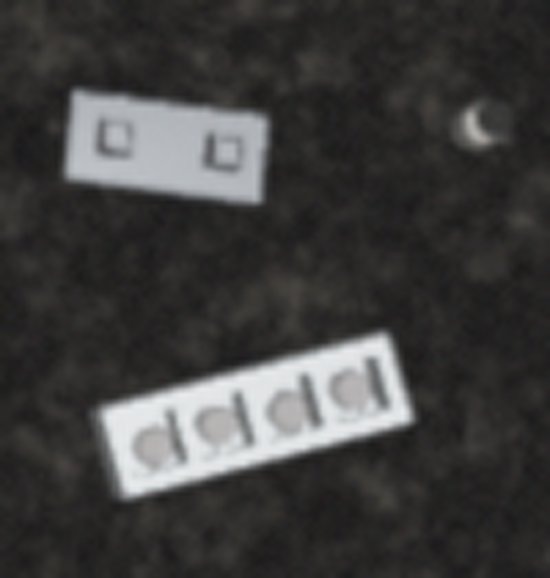

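The top view shows four balls in the four wells, at (155,445), (218,427), (290,410) and (352,387). Both posts are empty and the black vial is undisturbed at (485,125). Next is the descent onto the cover's bar.

```bash
python3 -m crank '{"steps":[[[0,0.45,-0.6],[0,0,0.02]],[[0,0,-0.9],[0,0,0]],[[0,0,-1],[0,0,0]],[[0,0,-1],[0,0,0]],[[0,0,-1],[0,0,0]],[[0,0,-0.7],[0,0,0]],[[0,0,-0.4],[0,0,0]],[[0,0,0],[0,0,0]],[[0,0,0],[0,0,0]],[[0,0,0],[0,0,0]]]}'
python3 st.py .4537 .231 .012 157.5
```

```text
time: 17.9
ee_pos: [0.4546, 0.2324, 0.0599]
eef_rot: [0.832, 0.555, 0.001, -0.0]
ft_force: [-0.7, 0.7, 0.4]
width: 0.0451
grip_force: 0.0
t 17.9 [0.4546 0.2324 0.0599] tool y -22.58 tool z [ 0.0016  0.0012 -1.    ] j [-0.87  0.24  0.34  1.96 -0.1   0.95 -0.87] F [-0.7  0.7  0.4] tau [-0.14  0.09 -0.01] w 0.04511574184213354 0.0
to go u [-0.038 -0.056 -1.917] yaw u 0.017
```

```bash
python3 -m crank '{"steps":[[[-0.03,-0.05,-0.4],[0,0,0]],[[0,0,-0.5],[0,0,0]],[[0,0,-0.4],[0,0,0]],[[0,0,-0.3],[0,0,0]],[[0,0,-0.2],[0,0,0]],[[0,0,-0.1],[0,0,0]],[[0,0,0],[0,0,0]],[[0,0,0],[0,0,0]],[[0,0,0],[0,0,0]]]}'
python3 -m crank '{"steps":[[[0,0,0],[0,0,0]],[[0,0,0],[0,0,0]],[[0,0,0],[0,0,0]],[[0,0,0],[0,0,0]],[[0,0,0],[0,0,0]],[[0,0,0],[0,0,0]],[[0,0,0],[0,0,0]],[[0,0,0],[0,0,0]]]}' 5 40
python3 st.py .4537 .231 .012 157.5
```

```text
time: 18.65
ee_pos: [0.4534, 0.2312, 0.0115]
eef_rot: [0.832, 0.555, 0.0, 0.0]
ft_force: [0.7, 0.2, 0.8]
width: 0.0448
grip_force: 0.0
time: 19.32
ee_pos: [0.4532, 0.2309, 0.0111]
eef_rot: [0.832, 0.555, 0.0, 0.0]
ft_force: [0.6, -0.8, -0.2]
width: 0.0122
grip_force: 40.0
t 19.3167 [0.4532 0.2309 0.0111] tool y -22.57 tool z [ 3.e-04 -0.e+00 -1.e+00] j [-0.85  0.32  0.33  1.99 -0.14  0.85 -0.84] F [ 0.6 -0.8 -0.2] tau [-0.1  -0.06  0.01] w 0.012243466860509622 39.975899616256356
to go u [0.021 0.002 0.036] yaw u 0.015
```

```bash
python3 -m crank '{"steps":[[[0,0,0.2],[0,0,0]],[[0,0,0.5],[0,0,0]],[[0,0,0.8],[0,0,0]],[[0,0,0.9],[0,0,0]],[[0,0,0.9],[0,0,0]],[[0,0,0.9],[0,0,0]],[[0,0,0.9],[0,0,0]],[[0,0,0.9],[0,0,0]],[[0,0,0.7],[0,0,0]],[[0,0,0.4],[0,0,0]]]}'
python3 -m crank '{"steps":[[[0,0,0.2],[0,0,0]],[[0,0,0],[0,0,0]],[[0,0,0],[0,0,0]],[[0,0,0],[0,0,0]]]}'
python3 st.py .467 -.3039 .185 15.4
python3 - <<'E'
from h import *
s=grab("side")
cv2.imwrite("pics/lift.png",cv2.resize(s["pixels"][130:290,230:390],None,fx=3.5,fy=3.5,interpolation=cv2.INTER_CUBIC))
E
```

```text
time: 20.15
ee_pos: [0.4535, 0.2312, 0.1909]
eef_rot: [0.832, 0.555, 0.001, -0.0]
ft_force: [0.6, 0.6, -2.2]
width: 0.0117
grip_force: 40.0
time: 20.48
ee_pos: [0.4525, 0.2306, 0.1923]
eef_rot: [0.832, 0.555, -0.001, 0.0]
ft_force: [0.7, -0.6, -1.9]
width: 0.0115
grip_force: 40.0
t 20.4833 [0.4525 0.2306 0.1923] tool y -22.57 tool z [-0.0015 -0.0013 -1.    ] j [-0.9   0.09  0.36  1.82 -0.03  1.24 -0.92] F [ 0.7 -0.6 -1.9] tau [-0.09  0.13  0.  ] w 0.0115262460738234 39.975939206779
to go u [  0.582 -21.381  -0.293] yaw u 7.594
```

View pics/lift.png

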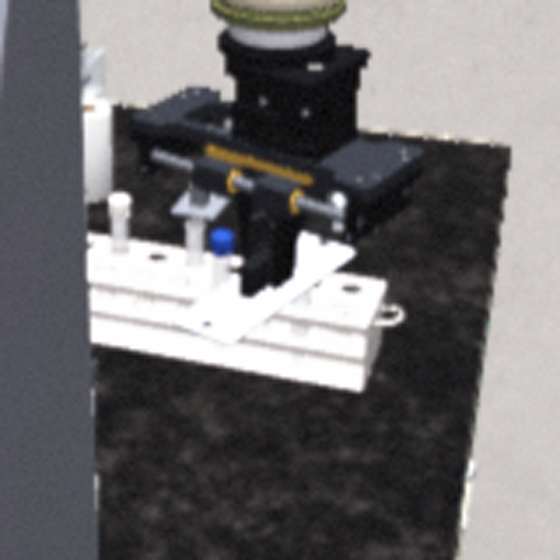

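The side view shows the cover hanging level from the fingers, its plate centred at about (270,290), with nothing in contact. Now across the rack.

```bash
python3 -m crank '{"steps":[[[0.02,-0.3,0],[0,0,0.3]],[[0.02,-0.6,0],[0,0,0.3]],[[0.02,-0.8,0],[0,0,0.3]],[[0.02,-0.9,0],[0,0,0.3]],[[0.02,-0.9,0],[0,0,0.3]],[[0.02,-0.9,0],[0,0,0.3]],[[0.02,-0.9,0],[0,0,0.3]],[[0.02,-0.9,0],[0,0,0.3]],[[0.02,-0.9,0],[0,0,0.3]],[[0.02,-0.9,0],[0,0,0.3]]]}'
python3 -m crank '{"steps":[[[0.02,-0.9,0],[0,0,0.3]],[[0.02,-0.9,0],[0,0,0.3]],[[0.02,-0.9,0],[0,0,0.3]],[[0.02,-0.9,0],[0,0,0.3]],[[0.02,-0.9,0],[0,0,0.3]],[[0.02,-0.9,0],[0,0,0.3]],[[0.02,-0.9,0],[0,0,0.3]],[[0.02,-0.9,0],[0,0,0.3]],[[0.02,-0.9,0],[0,0,0.3]],[[0.02,-0.9,0],[0,0,0.3]]]}'
python3 -m crank '{"steps":[[[0.03,-0.9,0],[0,0,0.3]],[[0.03,-0.9,0],[0,0,0.3]],[[0.03,-0.8,0],[0,0,0.3]],[[0.03,-0.7,0],[0,0,0.3]],[[0.03,-0.5,0],[0,0,0.3]],[[0.03,-0.35,0],[0,0,0.09]],[[0,-0.2,0],[0,0,0]],[[0,0,0],[0,0,0]],[[0,0,0],[0,0,0]],[[0,0,0],[0,0,0]]]}'
python3 -m crank '{"steps":[[[0,0,0],[0,0,0]],[[0,0,0],[0,0,0]],[[0,0,0],[0,0,0]]]}'
python3 st.py .467 -.3039 .085 15.4
```

```text
time: 21.37
ee_pos: [0.4575, 0.0298, 0.1929]
eef_rot: [0.752, 0.659, -0.0, -0.0]
ft_force: [1.2, -0.6, -0.9]
width: 0.0117
grip_force: 40.0
time: 22.2
ee_pos: [0.4626, -0.195, 0.193]
eef_rot: [0.659, 0.752, -0.0, -0.0]
ft_force: [0.0, 0.2, -1.0]
width: 0.0116
grip_force: 40.0
time: 23.03
ee_pos: [0.4676, -0.3019, 0.1933]
eef_rot: [0.606, 0.796, 0.0, -0.0]
ft_force: [-0.2, 0.6, -2.4]
width: 0.012
grip_force: 40.0
time: 23.28
ee_pos: [0.4677, -0.3023, 0.1936]
eef_rot: [0.606, 0.796, 0.0, 0.0]
ft_force: [0.6, 0.3, -1.3]
width: 0.0119
grip_force: 40.0
t 23.2833 [ 0.4677 -0.3023  0.1936] tool y 15.42 tool z [ 3.e-04  3.e-04 -1.e+00] j [-0.24  0.25  0.86  1.72 -0.2   1.26  0.94] F [ 0.6  0.3 -1.3] tau [-0.07  0.02  0.05] w 0.011860207359682746 39.976078094914556
to go u [-0.028 -0.064 -4.345] yaw u -0.004
```

```bash
python3 -m crank '{"steps":[[[-0.03,-0.06,-0.3],[0,0,0]],[[0,0,-0.6],[0,0,0]],[[0,0,-0.8],[0,0,0]],[[0,0,-0.8],[0,0,0]],[[0,0,-0.7],[0,0,0]],[[0,0,-0.5],[0,0,0]],[[0,0,-0.3],[0,0,0]],[[0,0,-0.2],[0,0,0]],[[0,0,-0.1],[0,0,0]],[[0,0,0],[0,0,0]]]}'
python3 -m crank '{"steps":[[[0,0,0],[0,0,0]],[[0,0,0],[0,0,0]],[[0,0,0],[0,0,0]]]}'
python3 st.py .467 -.3039 .056 15.4
python3 - <<'E'
from fit import *
t=grab("top");s=grab("side"); np.savez("t1.npz",**t); np.savez("s1.npz",**s)
a=cv2.resize(t["pixels"][200:275,330:430],None,fx=4,fy=4,interpolation=cv2.INTER_CUBIC)
b=cv2.resize(s["pixels"][130:205,280:380],None,fx=4,fy=4,interpolation=cv2.INTER_CUBIC)
cv2.imwrite("pics/above.png",np.hstack([a,b]))
for z in (0.074,):
    W=np.array([[x,y,.077+dz] for x in(-.08,.08) for y in(-.024,.024) for dz in (0,.005)])
    w=np.radians(105.4);W[:,:2]=W[:,:2]@np.array([[np.cos(w),np.sin(w)],[-np.sin(w),np.cos(w)]])+[.467,-.3039]
    print(np.array([((proj(s,p)-[280,130])*4+[400,0]) for p in W]).round(0).tolist())
E
```

```text
time: 24.12
ee_pos: [0.4669, -0.3044, 0.0862]
eef_rot: [0.606, 0.795, 0.0, 0.0]
ft_force: [-0.4, -0.3, -1.9]
width: 0.0117
grip_force: 40.0
time: 24.37
ee_pos: [0.4672, -0.3044, 0.0867]
eef_rot: [0.606, 0.795, 0.0, 0.0]
ft_force: [0.3, -1.1, -2.3]
width: 0.0118
grip_force: 40.0
t 24.3667 [ 0.4672 -0.3044  0.0867] tool y 15.39 tool z [ 1.1e-03 -2.0e-04 -1.0e+00] j [-0.17  0.39  0.81  1.84 -0.32  1.05  1.03] F [ 0.3 -1.1 -2.3] tau [-0.07  0.04  0.08] w 0.011759058213466561 39.97598525136709
to go u [-0.006  0.021 -1.227] yaw u 0.003
[[568.0, 118.0], [569.0, 114.0], [617.0, 118.0], [617.0, 114.0], [586.0, 186.0], [586.0, 181.0], [639.0, 186.0], [639.0, 181.0]]
```

View pics/above.png

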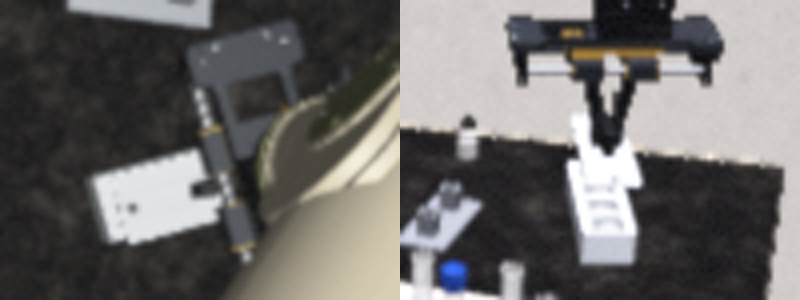

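The side view has the cover's near corners at about (588,184) and (641,186) and its far-left corner at (573,116). The prediction was (586,186), (639,186) and (568,116), so it is centred to within about 2 mm, level and clear of the carrier. Final slow descent.

```bash
python3 -m crank '{"steps":[[[0,0,-0.2],[0,0,0]],[[0,0,-0.25],[0,0,0]],[[0,0,-0.25],[0,0,0]],[[0,0,-0.2],[0,0,0]],[[0,0,-0.15],[0,0,0]],[[0,0,-0.1],[0,0,0]],[[0,0,0],[0,0,0]],[[0,0,0],[0,0,0]],[[0,0,0],[0,0,0]],[[0,0,0],[0,0,0]]]}'
python3 -m crank '{"steps":[[[0,0,0],[0,0,0]],[[0,0,0],[0,0,0]],[[0,0,0],[0,0,0]],[[0,0,0],[0,0,0]],[[0,0,0],[0,0,0]],[[0,0,0],[0,0,0]]]}'
python3 st.py .467 -.3039 .056 15.4
python3 - <<'E'
from h import *
t=grab("top");s=grab("side")
a=cv2.resize(t["pixels"][200:275,330:430],None,fx=4,fy=4,interpolation=cv2.INTER_CUBIC)
b=cv2.resize(s["pixels"][130:205,280:380],None,fx=4,fy=4,interpolation=cv2.INTER_CUBIC)
w=np.radians(105.4);R=np.array([[np.cos(w),-np.sin(w),0],[np.sin(w),np.cos(w),0],[0,0,1]])
for x,y in((-.08,-.024),(-.08,.024),(.08,-.024),(.08,.024)):
    p=R@[x,y,.054]+[.467,-.3039,0]
    for im,c,o in((a,t,(330,200)),(b,s,(280,130))): cv2.circle(im,tuple(int(k) for k in (proj(c,p)-o+.5)*4),3,(0,0,255),1)
cv2.imwrite("pics/final.png",np.hstack([a,b]))
E
```

```text
time: 25.3
ee_pos: [0.4669, -0.3044, 0.0576]
eef_rot: [0.606, 0.795, 0.0, 0.0]
ft_force: [-0.1, -0.0, -1.0]
width: 0.0115
grip_force: 40.0
time: 25.8
ee_pos: [0.4668, -0.3043, 0.0573]
eef_rot: [0.606, 0.795, 0.0, 0.0]
ft_force: [-0.5, 0.5, -2.0]
width: 0.0118
grip_force: 40.0
t 25.8 [ 0.4668 -0.3043  0.0573] tool y 15.38 tool z [ 1.e-04  1.e-04 -1.e+00] j [-0.15  0.43  0.78  1.86 -0.35  1.    1.05] F [-0.5  0.5 -2. ] tau [-0.17  0.06 -0.05] w 0.011754098299264408 39.976044916547835
to go u [ 0.008  0.014 -0.054] yaw u 0.004
```

View pics/final.png

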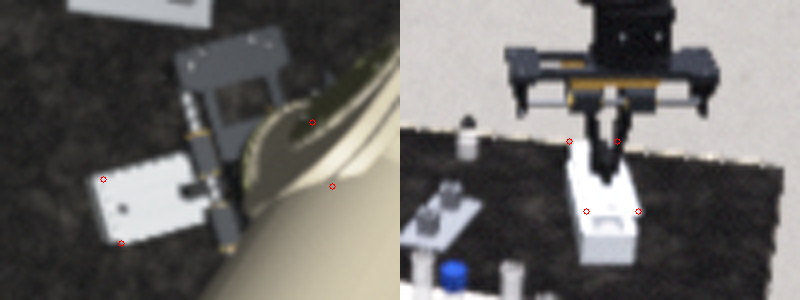

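The final views show the cover's corners on the predicted marks (side view (586,211) and (638,211)), about 12 mm above the carrier top. The external load on the tool is only about the cover's weight, so I'm handing the job in.

```bash
python3 -c "
from bench import ticket
print(ticket.close_job())"
```

```text
the job is handed in; nothing more can be done
None
```

The job is handed in at about 26 s of the 67 s allowed, though no verdict came back: all four wells hold a ball, and the cover is held level and still about 12 mm above the carrier, squared over the wells to within about 2 mm by my measurements.

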